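# Lock the strainer lid and set the outlet valve

### The job

The strainer pot's sprung bayonet lid is sitting loose on its collar with the lugs not yet in their slots. Feel for the slots, push the lid in against its spring, turn it about a quarter turn clockwise (seen from above) to the stop and let it spring up into its catch, so that it stays locked down by itself. Only after that, with the lid let go, swing the closed outlet lever clockwise to half open, 45 degrees, let it go, and leave the jug, the tin and the tub where they stand.

Things in the scene. Friction and masses are not known exactly. Their poses are not given: they have to be found in the camera images.
- housing: Strainer pot, a fixed upright steel cylinder 116 mm across under a round lid. Origin: centre of its underside, on the counter; z up on the lid's axis. A level pipe 26 mm thick leaves it along its -y at height 60 mm, passes a brass valve 160 mm from the axis and ends in a spout over a low steel tray (110 mm square, 22 mm high, centred 270 mm along -y).
- lid_center (a point): Centre of the lid's flat top, on the axis. Aluminium disc 130 mm across, skirt 34 mm deep, a boss 28 mm across and 10 mm high in its middle. It is captive: it can only be pressed down and turned. Top above the pot's underside: 146 mm when let go unlocked, 133 mm when locked in the catch, 129 mm when let go under the collar short of the catch (not locked: press and turn on).
- lid_spring (a joint): How far the lid is pressed down, m: 0 free, 0.023 at the solid bottom. A spring pushes up, 5 to 6 N at 0 and about 12 N at the bottom. Unless its lug is over the hidden slot of the collar the lid meets hard metal at 0.003. Over the slot it goes right down. To turn on under the collar it must be 0.017 or more down (best 0.019 to 0.021). Locked, it rests at 0.013.
- lid (a joint): Turn of the lid, rad, growing clockwise from above, 0 to 3.3; starts near 0; light friction (0.1 N m), stays where left. The unseen slot's middle lies 0.25 to 1.25 clockwise of the start; it admits the lid within 0.15 of that. From its middle it is 1.6 to a hard stop, under the collar; the catch, where the let-go lid springs up 4 mm, spans the last 0.28 before the stop. Not pressed, the lid just spins above the collar.
- wing_a (a point): Middle of the top of one of two equal upright wings on the lid, 41 mm from its axis. Each is a straight radial rib 12 mm thick, from 20 to 62 mm from the axis, standing 26 mm above the lid's top; push it sideways to turn the lid.
- wing_b (a point): The same point on the opposite wing, 180 degrees from wing_a.
- valve_lever (a joint): Outlet lever's angle, rad: 0 closed, pi/2 fully open, growing clockwise from above. At 0 it points along the pot's +x, across the pipe; at pi/2 along the pot's -y, in line with the pipe. Half open is 0.785; three dark bars under the lever mark closed, half and open. Starts at 0 to 0.15. Stiff (0.15 N m of friction), stays where left.
- lever_pivot (a point): Vertical axis of the lever, at the bar's mid-height, 106 mm above the counter, 160 mm from the pot's axis along its -y.
- lever_grip (a point): Middle of the lever's black handle, 92 mm from the pivot. The lever is a level bar 16 mm wide, 10 mm thick, reaching 120 mm from the pivot; the handle, its last 56 mm, is 20 mm wide and 14 mm thick. Below it is free space down to the marks (89 mm above the counter, out to 62 mm from the pivot) and farther out to the pipe (top at 73 mm).
- jug: Loose steel mug-shaped jug, 96 mm across, 150 mm high, handle at the side; a bystander. Origin: centre of its underside.
- tin: Loose steel tin, 90 mm across, 110 mm high; a bystander. Origin: centre of its underside.
- tub: Loose white plastic tub, 110 mm across the rim, 80 mm high; a bystander. Origin: centre of its underside.

How it is judged:
On the way:
1. the lid sits locked in its catch, untouched, with the lever still closed (z of lid_center in the frame of housing between 0.1312 and 0.1348 m and contact force between the fingers and anything else below 0.5 N and value of joint valve_lever below 0.3 rad), for 0.2 s.
At the end, for the whole second after the job is handed in: The lid is locked in its catch: left alone, its top stands 133 mm above the pot's underside (within 1.8 mm); the lever rests at 45 degrees (within 8 degrees); jug, tin and tub are within 30 mm of where they stood (z of lid_center in the frame of housing between 0.1312 and 0.1348 m and value of joint valve_lever between 0.645 and 0.925 rad and velocity of joint valve_lever below 0.05 rad/s and distance of each of jug, tin, tub from where it was at the start of the episode below 0.03 m); the robot touches nothing.
It fails at once if the lever is opened before the lid is locked (value of joint valve_lever above 0.4 rad and not (z of lid_center in the frame of housing between 0.1312 and 0.1348 m)).
It fails at once if the jug, the tin or the tub is knocked over or pushed away (distance of any of jug, tin, tub from where it was at the start of the episode above 0.03 m or angle between any of jug, tin, tub's own z axis and vertical above 0.35 rad).
It also fails if it takes over 67 s, if anything falls off the work surface, if the arm or the gripper's body presses on something with over 40 N, if the wrist force passes 120 N, or if a joint passes its speed limit or range.

### The arm

A 6-joint arm with a two-finger parallel gripper is mounted at the origin on the work surface. World frame = base frame: x ahead of the robot, y to its left, z up, the work surface at z = 0. Lengths are in m, angles in rad, forces in N, time in s.
With the tool pointing down it reaches from about 0.35 to 0.8 m from the base axis. Payload 7.3 kg.
Tool frame: the origin (TCP) lies midway between the tips of the shut fingers; the grasp point (between the pads) lies 19 mm behind it; y points along the fingers, x is the direction in which the jaws open and shut, and the axes are right-handed (so a half turn about y gives the same grasp; the last joint's range is limited). The gripper opens to 85 mm and grips with 20 to 120 N. Pads are 22 mm wide; open, the fingers measure 114 mm over their backs; the gripper's body (76 mm by 85 mm) begins 54 mm behind the grasp point. The pads swing forward as they close: fully open they stand 13 mm farther back than shut.
Start: joints at [-1.329, 0.342, 1.524, -0, 1.275, -0.146], TCP at [0.199, -0.486, 0.231] pointing down, gripper open.
Joint ranges: [-2.53, 2.53], [-0.77, 2.02], [0.04, 2.7], [-1, 4.14], [0.28, 2.66], [-3.11, 3.11]. Speed limits (rad/s): [2.57, 2.57, 3.14, 3.14, 3.14, 3.14].

### API

Orientations are given as [roll, pitch, yaw] about the fixed x, y, z axes, in that order (R = Rz(yaw) Ry(pitch) Rx(roll)).
In Python, from cell import arm gives the robot as it stands. The module is installed in compiled form; this text tells all that it offers.
- The arm moves only by the tool play_rows, never from a script. Its argument "targets" is a list of rows, each an object with "fingers": the opening in per cent of the stroke, from 0 (shut) to 100 (fully open); "offset": the shift along the tool's x, y, z in m, a list of three; "dr": the turn, a rotation vector about the tool's x, y, z in rad, a list of three. In form: [{"fingers": fingers, "offset": [x, y, z], "dr": [ax, ay, az]}, ...]. A call has 1 to 10 rows; each row is the pose to reach, as a shift and turn from the pose commanded when the call began, along the tool's axes at that moment; what a row does not reach only later rows make up. A row lasts 1/8 s, in which the tool goes at most 62.5 mm and 10.7 degrees, less where a joint would pass 70% of its speed; a pose out of reach is approached as far as the arm can. A call with a gripper value outside its range is refused whole. The fingers move at their own pace and stop on an object; "newtons" is the grip in N (left out, the last holds). Time passes only in rows, so rows that repeat a pose let the fingers close. It gives the time, the measured TCP pose, the force and the opening at its end, in the units of the state.
- arm.observe(): the state, without advancing time (a new reading comes with each control period).
- arm.capture(name): name is "side" or "top" or "wrist"; returns a dict with "pixels" (420x560x3 uint8, blue, green, red), "vfov" (degrees; the focal length in pixels is half the picture's height over the tangent of half this angle, whatever the lens; pixels are square), "cx", "cy" (the principal point, pixels), "k1" (the pictures are not rectified: a ray, as slopes to the right and down, at radius r is drawn at 1 + k1 r^2 times it, then the intrinsics apply), "camera_from_world" (4x4, takes a point from world to camera coordinates). Camera axes: x right, y up, looking along -z (the intrinsics and any distortion apply to the point x, -y, -z); pixel columns grow to the right and rows downward; lengths in m; the calibration is good to about 2 mm. A picture is of the moment at which its call begins. There is no depth.
- arm.close_job(): hands the job in, once; it reports no verdict.
The state is a dict: "time": time; "joints": joint angles; "qd": joint speeds; "effort": joint torques, N m; "ee_pos": TCP position; "ee_rot": TCP orientation; "ft_force": force on the tool from outside, world axes, zero at the start; "wrist_torque": the same for the moment, N m; "width": finger opening in m.
Only numpy, scipy, OpenCV 4.12 (cv2) and the standard library are available. Lean on these libraries where they do the work, as an engineer would, in place of code of your own. Each camera call takes 0.05 s, during which the arm holds its last target. There are 200 camera calls.

## Working session

There is one attempt and no reset: what is moved stays moved. The work goes in short steps, Python scripts to look and compute and a tool call to move; the robot and the scene stay as the last step left them, time stands still between calls to the robot, and variables do not carry over. Pictures are saved under pics/ and viewed, about 8 in all and at most 12, crops included, and the job is handed in when it is done.

Besides the shell and the picture viewer there is one more tool, called after ">>>" in YAML: its name, and indented under it one key for each argument. play_rows: Moves the arm, as the interface text tells. Its arguments: {"type":"object","properties":{"targets":{"type":"array"},"newtons":{"type":"number"}},"required":["targets"]}

```bash
mkdir -p pics
cat > h.py <<'E'
import numpy as np, cv2
from cell import arm
def cap(n,f=None):
    c=arm.capture(n)
    if f: cv2.imwrite('pics/'+f,c['pixels'])
    return c
def K(c):
    f=c['pixels'].shape[0]/2/np.tan(np.radians(c['vfov'])/2)
    return np.array([[f,0,c['cx']],[0,f,c['cy']],[0,0,1.]])
def ray(c,u,v):
    p=cv2.undistortPoints(np.array([[[u,v]]],float),K(c),np.array([c['k1'],0,0,0.]))[0,0]
    T=np.array(c['camera_from_world']);R=T[:3,:3]
    o=-R.T@T[:3,3]; d=R.T@np.array([p[0],-p[1],-1]); return o,d/np.linalg.norm(d)
def onz(c,u,v,z):
    o,d=ray(c,u,v); return o+d*(z-o[2])/d[2]
def proj(c,P):
    T=np.array(c['camera_from_world']); q=T[:3,:3]@np.array(P,float)+T[:3,3]
    s=np.array([q[0],-q[1]])/-q[2]; s=s*(1+c['k1']*(s@s)); k=K(c)
    return k[0,0]*s+k[:2,2]
E
python3 - <<'E'
from h import *
for n in('top','side'):
    c=cap(n,n+'0.png'); print(n,c['vfov'],c['cx'],c['cy'],c['k1'],np.round(c['camera_from_world'],3).tolist())
o=arm.observe()
print({k:np.round(v,3).tolist() for k,v in o.items()})
E
```

```text
top 56.404477447315436 279.302156372857 211.8614013557716 -0.012698360601510379 [[-0.012, -1.0, 0.024, 0.002], [0.998, -0.01, 0.068, -0.529], [-0.068, 0.025, 0.997, -1.223], [0.0, 0.0, 0.0, 1.0]]
side 47.98066851340198 287.72476310220804 206.1131238766865 -0.10290515247404622 [[0.991, -0.131, -0.001, -0.543], [0.102, 0.768, 0.632, -0.143], [-0.082, -0.627, 0.775, -1.542], [0.0, 0.0, 0.0, 1.0]]
{'time': 0.1, 'joints': [-1.329, 0.343, 1.525, -0.0, 1.275, -0.146], 'qd': [0.001, -0.001, -0.004, -0.0, -0.001, -0.001], 'effort': [0.001, -43.445, -24.649, -0.0, 0.005, -0.0], 'ee_pos': [0.198, -0.486, 0.231], 'ee_rot': [-1.571, 0.001, -1.183], 'ft_force': [0.12, 0.396, 0.398], 'wrist_torque': [-0.012, -0.001, 0.042], 'width': 0.086}
```

View pics/top0.png

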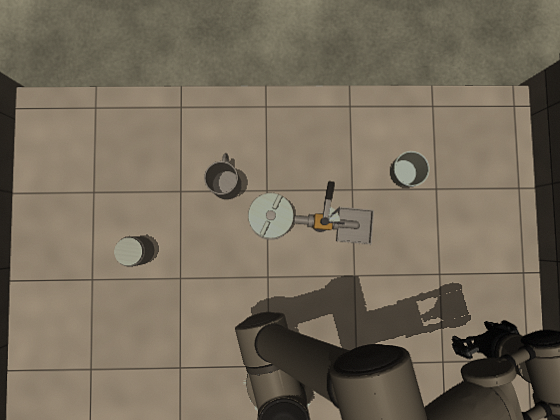

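View pics/side0.png

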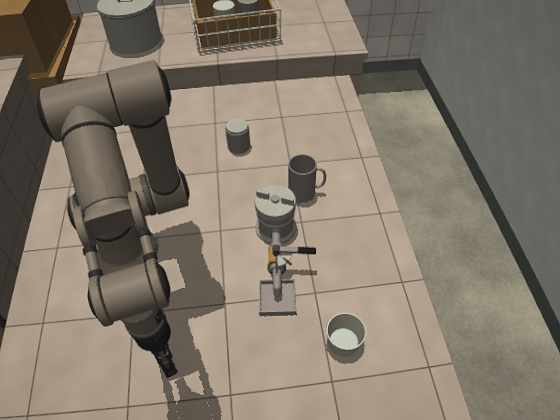

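The top view shows the lid at about (271,215), with wings running from lower left to upper right. The lever handle is at (330,190), pivot near (322,220), jug (225,178), tin (130,250), tub (410,170). The side view agrees. Next I'll measure.

Run:
```python
from h import *
c=cap('top');im=c['pixels'];s=cap('side')
roi=im[185:245,240:303].astype(int)
g=roi.min(2); print(roi[30,10],roi[30,31],roi[2,2])
m=((roi[:,:,0]>150)).astype(np.uint8)
cs,_=cv2.findContours(m,cv2.RETR_EXTERNAL,cv2.CHAIN_APPROX_NONE)
k=max(cs,key=cv2.contourArea);k=cv2.convexHull(k)
e=cv2.fitEllipse(k);u=np.array(e[0])+[240,185];print('ell',u,e[1],cv2.contourArea(k))
L=onz(c,*u,.146);print('lid',L, 'size m',[onz(c,u[0]+e[1][0]/2,u[1],.146)[1]-L[1]])
print('side proj of lid',proj(s,L))
# lever black handle
r=im[170:215,318:345].astype(int);m=(r.max(2)<60).astype(np.uint8)
n,lab,st,ce=cv2.connectedComponentsWithStats(m);print(st,ce+[318,170])
i=1+np.argmax(st[1:,4]);ys,xs=np.where(lab==i);print(np.c_[xs,ys].min(0),np.c_[xs,ys].max(0))
h=onz(c,*(ce[i]+[318,170]),.113);print('grip',h,proj(s,h))
cv2.imwrite('pics/crops.png',np.hstack([cv2.resize(im[165:260,190:390],None,fx=4,fy=4,interpolation=cv2.INTER_CUBIC)]))
cv2.imwrite('pics/sc.png',cv2.resize(s['pixels'][150:320,220:370],None,fx=4,fy=3.5,interpolation=cv2.INTER_CUBIC))
```

```text
[150 166 161] [122 133 141] [63 73 82]
ell [256.81488037 220.9926796 ] (13.97704029083252, 26.7468204498291) 183.5
lid [0.4951965  0.06344415 0.146     ] size m [np.float64(-0.01979063221028516)]
side proj of lid [268.65306851 190.77445977]
[[   0    0   27   45 1075]
 [   7   11    9   19  116]
 [   6   31    2    8    8]
 [  14   38    8    6   15]
 [   5   43    1    1    1]] [[331.1655814  191.82046512]
 [329.36206897 190.17241379]
 [324.125      204.5       ]
 [336.         210.93333333]
 [323.         213.        ]]
[ 7 11] [15 29]
grip [ 0.58527983 -0.14979216  0.113     ] [306.56144584 248.38487799]
```

View pics/crops.png

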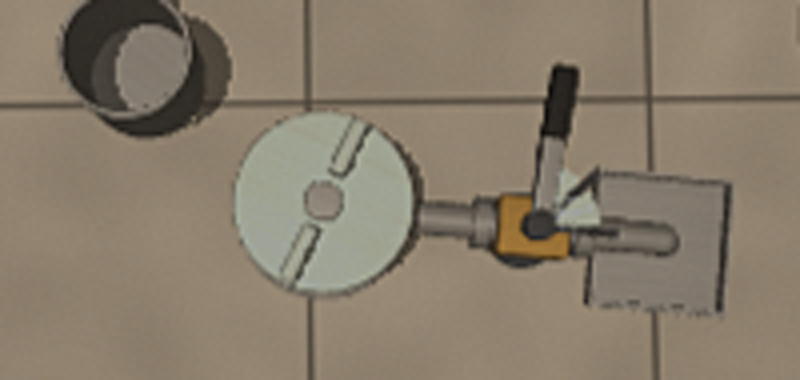

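Run:
```python
from h import *
c=cap('top');im=c['pixels'];s=cap('side')
def lid(c,box,z):
    im=c['pixels'].astype(int);x0,y0,x1,y1=box
    r=im[y0:y1,x0:x1];m=((r[:,:,1]-r[:,:,2]>-3)&(r[:,:,1]>110)).astype(np.uint8)
    m=cv2.morphologyEx(m,cv2.MORPH_OPEN,np.ones((3,3)))
    cs,_=cv2.findContours(m,cv2.RETR_EXTERNAL,cv2.CHAIN_APPROX_NONE)
    k=cv2.convexHull(max(cs,key=cv2.contourArea)).reshape(-1,2)+[x0,y0]
    P=np.array([onz(c,*p,z) for p in k]);(a,b),rad=cv2.minEnclosingCircle(P[:,:2].astype(np.float32))
    A=np.c_[2*P[:,:2],np.ones(len(P))];q=np.linalg.lstsq(A,(P[:,:2]**2).sum(1),rcond=None)[0]
    return (a,b,rad),q[:2],np.sqrt(q[2]+q[:2]@q[:2])
print(lid(c,(240,185,310,245),.146));print(lid(s,(245,180,310,215),.146))
f=lambda x,y:(190+(x+.5)/4-.5,165+(y+.5)/4-.5)
for n,p,z in [('piv',(538,224),.116),('pipeflange',(485,221),.06),('spout',(655,237),.073),('grip',(560,102),.113),('w1',(350,147),.172),('w2',(300,256),.172),('boss',(324,200),.156),('jug',(126,55),.15)]:
    P=onz(c,*f(*p),z);print(n,P.round(4),'side px',proj(s,P).round(1))
cv2.imwrite('pics/sc.png',cv2.resize(s['pixels'][150:320,220:370],None,fx=4,fy=3.5,interpolation=cv2.INTER_CUBIC))
```

```text
((0.5114157795906067, 0.02460358291864395, 0.06401665508747101), array([0.51139033, 0.02484026]), np.float64(0.06342541396572386))
((0.4925343096256256, -0.013263246975839138, 0.02451566606760025), array([ 0.49163052, -0.0120297 ]), np.float64(0.020898074945921625))
piv [ 0.4955 -0.1321  0.116 ] side px [276.  246.2]
pipeflange [ 0.5007 -0.0992  0.06  ] side px [276.8 247.6]
spout [ 0.4865 -0.2271  0.073 ] side px [277.1 281.3]
grip [ 0.5854 -0.1506  0.113 ] side px [306.6 248.6]
w1 [0.548  0.0058 0.172 ] side px [287.4 197.5]
w2 [0.4727 0.0412 0.172 ] side px [262.  191.4]
boss [0.5123 0.0242 0.156 ] side px [275.3 197.5]
jug [0.6172 0.1636 0.15  ] side px [301.7 164. ]
```

View pics/sc.png

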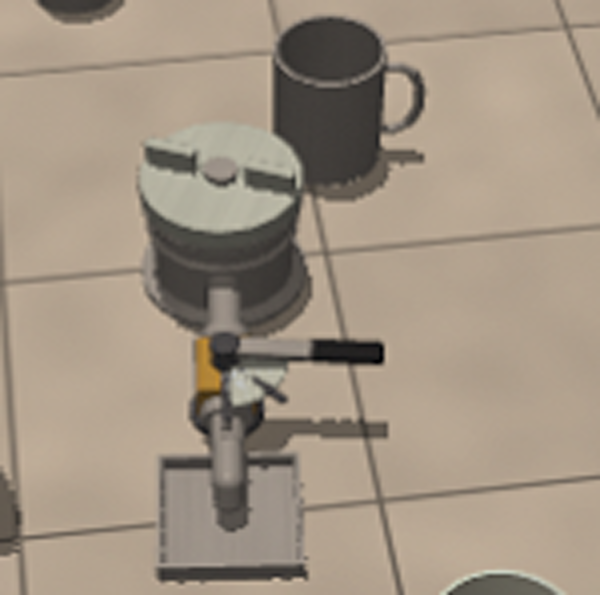

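>>> play_rows:
  targets:
    - {"fingers": 100,"offset": [-0.1,-0.05,0.15],"dr": [0,-0.2,0]}
    - {"fingers": 100,"offset": [-0.354,-0.05,0.483],"dr": [0,-1.183,0]}
    - {"fingers": 100,"offset": [-0.354,-0.05,0.483],"dr": [0,-1.183,0]}
    - {"fingers": 100,"offset": [-0.354,-0.05,0.483],"dr": [0,-1.183,0]}
    - {"fingers": 100,"offset": [-0.354,-0.05,0.483],"dr": [0,-1.183,0]}
    - {"fingers": 100,"offset": [-0.354,-0.05,0.483],"dr": [0,-1.183,0]}
    - {"fingers": 100,"offset": [-0.354,-0.05,0.483],"dr": [0,-1.183,0]}
    - {"fingers": 100,"offset": [-0.354,-0.05,0.483],"dr": [0,-1.183,0]}
    - {"fingers": 100,"offset": [-0.354,-0.05,0.483],"dr": [0,-1.183,0]}
    - {"fingers": 100,"offset": [-0.354,-0.05,0.483],"dr": [0,-1.183,0]}

```text
time: 1.55
ee_pos: [0.5127, 0.027, 0.2814]
ee_rot: [-1.571, -0.0, 0.002]
ft_force: [-0.2, -1.3, -0.2]
width: 0.0856
```

>>> play_rows:
  targets:
    - {"fingers": 100,"offset": [0,0.03,0],"dr": [0,-0.15,0]}
    - {"fingers": 100,"offset": [0,0.08,0],"dr": [0,-0.15,0]}
    - {"fingers": 100,"offset": [0,0.11,0],"dr": [0,-0.15,0]}
    - {"fingers": 100,"offset": [0,0.13,0],"dr": [0,-0.15,0]}
    - {"fingers": 100,"offset": [0,0.14,0],"dr": [0,-0.15,0]}
    - {"fingers": 100,"offset": [0,0.14,0],"dr": [0,-0.15,0]}
    - {"fingers": 100,"offset": [0,0.14,0],"dr": [0,-0.15,0]}

```text
time: 2.42
ee_pos: [0.5124, 0.0242, 0.1422]
ee_rot: [-1.571, -0.002, 0.15]
ft_force: [-0.2, 0.7, 0.5]
width: 0.0856
```

Run:
```python
from h import *
c=cap('wrist','w1.png');s=cap('side')
a=cv2.resize(s['pixels'][120:270,200:350],(450,450));b=cv2.resize(c['pixels'],(350,262))
im=np.zeros((450,800,3),np.uint8);im[:,:450]=a;im[:262,450:]=b;cv2.imwrite('pics/m1.png',im)
o=arm.observe();print(o['ee_pos'],o['ft_force'],o['joints'])
```

```text
[0.5123352  0.02426234 0.14215571] [-0.83007065  0.44745311 -0.7263148 ] [-1.02132162e-01  4.10736325e-01  1.68783053e+00 -1.07587777e-04
  1.04129321e+00 -2.52097652e-01]
```

View pics/m1.png

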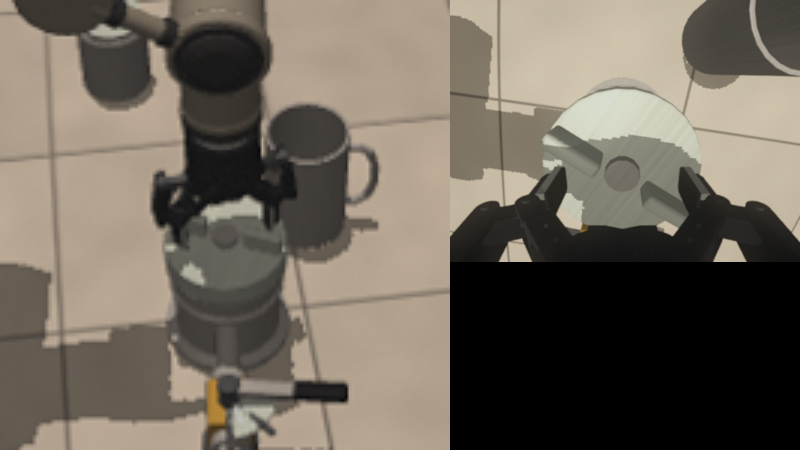

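The fingers straddle the lid, just counter-clockwise of each wing and clear of them. Next I'll go down until they touch.

>>> play_rows:
  targets:
    - {"fingers": 100,"offset": [0,0.005,0],"dr": [0,0,0]}
    - {"fingers": 100,"offset": [0,0.008,0],"dr": [0,0,0]}
    - {"fingers": 100,"offset": [0,0.01,0],"dr": [0,0,0]}
    - {"fingers": 100,"offset": [0,0.01,0],"dr": [0,0,0]}

```text
time: 3.02
ee_pos: [0.5118, 0.0243, 0.1317]
ee_rot: [-1.571, -0.0, 0.15]
ft_force: [-2.2, 0.3, 6.1]
width: 0.0851
```

>>> play_rows:
  targets:
    - {"fingers": 100,"offset": [0,0.002,0],"dr": [0,0,0]}
    - {"fingers": 100,"offset": [0,0.004,0],"dr": [0,0,0]}
    - {"fingers": 100,"offset": [0,0.004,0],"dr": [0,0,0]}

```text
time: 3.4
ee_pos: [0.5118, 0.0246, 0.1294]
ee_rot: [-1.571, -0.001, 0.15]
ft_force: [-8.0, 0.7, 18.9]
width: 0.0854
```

>>> play_rows:
  targets:
    - {"fingers": 100,"offset": [0,0,0],"dr": [0,0.1,0]}
    - {"fingers": 100,"offset": [0,0,0],"dr": [0,0.2,0]}
    - {"fingers": 100,"offset": [0,0,0],"dr": [0,0.3,0]}
    - {"fingers": 100,"offset": [0,0,0],"dr": [0,0.4,0]}
    - {"fingers": 100,"offset": [0,0,0],"dr": [0,0.4,0]}

```text
time: 4.03
ee_pos: [0.5116, 0.0246, 0.1284]
ee_rot: [-1.571, -0.0, -0.251]
ft_force: [-4.4, 0.6, 9.2]
width: 0.0856
```

```bash
python3 -c "
from h import *
o=arm.observe();print({k:np.round(o[k],3).tolist() for k in('ee_pos','ft_force','wrist_torque')})"
```

```text
{'ee_pos': [0.512, 0.025, 0.128], 'ft_force': [-4.42, 0.619, 9.176], 'wrist_torque': [0.147, 0.706, -0.286]}
```

>>> play_rows:
  targets:
    - {"fingers": 100,"offset": [0,0.002,0],"dr": [0,0,0]}
    - {"fingers": 100,"offset": [0,0.003,0],"dr": [0,0,0]}
    - {"fingers": 100,"offset": [0,0.003,0],"dr": [0,0,0]}

```text
time: 4.4
ee_pos: [0.5116, 0.0245, 0.1254]
ee_rot: [-1.57, -0.0, -0.251]
ft_force: [-5.1, 1.1, 12.0]
width: 0.0854
```

>>> play_rows:
  targets:
    - {"fingers": 100,"offset": [0,0.003,0],"dr": [0,0,0]}
    - {"fingers": 100,"offset": [0,0.006,0],"dr": [0,0,0]}
    - {"fingers": 100,"offset": [0,0.008,0],"dr": [0,0,0]}
    - {"fingers": 100,"offset": [0,0.008,0],"dr": [0,0,0]}

```text
time: 4.9
ee_pos: [0.5116, 0.0245, 0.1175]
ee_rot: [-1.57, -0.0, -0.251]
ft_force: [-5.0, 1.6, 12.3]
width: 0.0854
```

>>> play_rows:
  targets:
    - {"fingers": 100,"offset": [0,0.003,0],"dr": [0,0,0]}
    - {"fingers": 100,"offset": [0,0.005,0],"dr": [0,0,0]}
    - {"fingers": 100,"offset": [0,0.005,0],"dr": [0,0,0]}
    - {"fingers": 100,"offset": [0,0.005,0],"dr": [0,0.1,0]}
    - {"fingers": 100,"offset": [0,0.005,0],"dr": [0,0.2,0]}
    - {"fingers": 100,"offset": [0,0.005,0],"dr": [0,0.3,0]}
    - {"fingers": 100,"offset": [0,0.005,0],"dr": [0,0.3,0]}

```text
time: 5.78
ee_pos: [0.5116, 0.0247, 0.1124]
ee_rot: [-1.57, 0.0, -0.551]
ft_force: [-4.1, 1.8, 12.1]
width: 0.0854
```

Run:
```python
from h import *
o=arm.observe();print({k:np.round(o[k],3).tolist() for k in('ee_pos','ft_force','wrist_torque')})
c=cap('wrist','w2.png');t=cap('top')
im=np.zeros((450,800,3),np.uint8);im[:,:400]=cv2.resize(t['pixels'][165:265,225:314],(400,450));im[:300,400:]=cv2.resize(c['pixels'],(400,300));cv2.imwrite('pics/m2.png',im)
```

```text
{'ee_pos': [0.512, 0.025, 0.112], 'ft_force': [-4.092, 1.81, 12.135], 'wrist_torque': [0.357, 0.851, -0.123]}
```

View pics/m2.png

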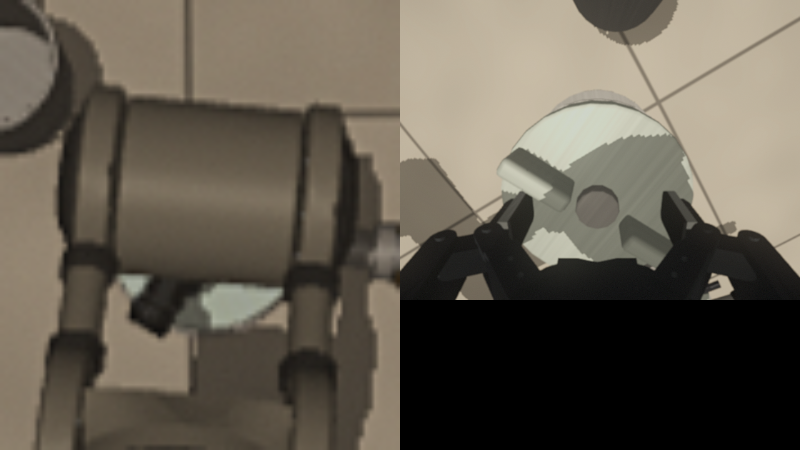

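>>> play_rows:
  targets:
    - {"fingers": 100,"offset": [0,0,0],"dr": [0,0.12,0]}
    - {"fingers": 100,"offset": [0,0,0],"dr": [0,0.24,0]}
    - {"fingers": 100,"offset": [0,0,0],"dr": [0,0.36,0]}
    - {"fingers": 100,"offset": [0,0,0],"dr": [0,0.48,0]}
    - {"fingers": 100,"offset": [0,0,0],"dr": [0,0.6,0]}
    - {"fingers": 100,"offset": [0,0,0],"dr": [0,0.72,0]}
    - {"fingers": 100,"offset": [0,0,0],"dr": [0,0.8,0]}
    - {"fingers": 100,"offset": [0,0,0],"dr": [0,0.8,0]}

```text
time: 6.88
ee_pos: [0.5116, 0.0252, 0.1124]
ee_rot: [-1.57, 0.001, -1.351]
ft_force: [-4.2, 3.9, 12.4]
width: 0.0852
```

```bash
python3 -c "
from h import *
o=arm.observe();print({k:np.round(o[k],3).tolist() for k in('ee_pos','ee_rot','ft_force','wrist_torque')})"
```

```text
{'ee_pos': [0.512, 0.025, 0.112], 'ee_rot': [-1.57, 0.001, -1.351], 'ft_force': [-4.177, 3.935, 12.387], 'wrist_torque': [0.72, 0.766, -0.013]}
```

>>> play_rows:
  targets:
    - {"fingers": 100,"offset": [0,0,0],"dr": [0,0.1,0]}
    - {"fingers": 100,"offset": [0,0,0],"dr": [0,0.2,0]}
    - {"fingers": 100,"offset": [0,0,0],"dr": [0,0.3,0]}
    - {"fingers": 100,"offset": [0,0,0],"dr": [0,0.4,0]}
    - {"fingers": 100,"offset": [0,0,0],"dr": [0,0.4,0]}

```text
time: 7.5
ee_pos: [0.5118, 0.0253, 0.1125]
ee_rot: [-1.57, 0.001, -1.751]
ft_force: [-4.1, 5.1, 12.3]
width: 0.0855
```

Run:
```python
from h import *
o=arm.observe();print({k:np.round(o[k],3).tolist() for k in('ee_pos','ee_rot','ft_force','wrist_torque')})
c=cap('wrist','w3.png')
```

```text
{'ee_pos': [0.512, 0.025, 0.112], 'ee_rot': [-1.57, 0.001, -1.751], 'ft_force': [-4.114, 5.105, 12.311], 'wrist_torque': [0.835, 0.693, -0.088]}
```

View pics/w3.png

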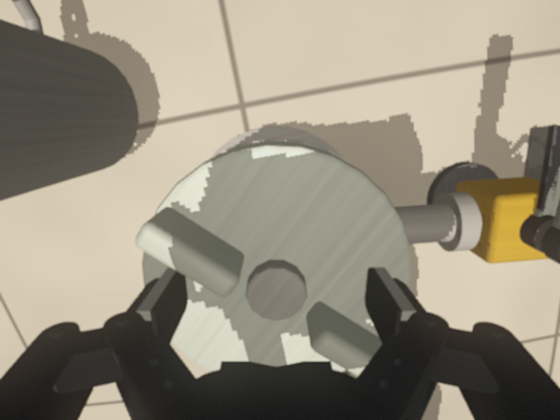

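>>> play_rows:
  targets:
    - {"fingers": 100,"offset": [0,0,0],"dr": [0,0.1,0]}
    - {"fingers": 100,"offset": [0,0,0],"dr": [0,0.2,0]}
    - {"fingers": 100,"offset": [0,0,0],"dr": [0,0.25,0]}
    - {"fingers": 100,"offset": [0,0,0],"dr": [0,0.25,0]}

```text
time: 8.05
ee_pos: [0.5119, 0.0253, 0.1125]
ee_rot: [-1.57, 0.002, -2.0]
ft_force: [-3.6, 4.8, 12.8]
width: 0.0851
```

```bash
python3 -c "
from h import *
o=arm.observe();print({k:np.round(o[k],3).tolist() for k in('ee_pos','ee_rot','ft_force','wrist_torque')})"
```

```text
{'ee_pos': [0.512, 0.025, 0.113], 'ee_rot': [-1.57, 0.002, -2.0], 'ft_force': [-3.574, 4.793, 12.833], 'wrist_torque': [0.832, 0.614, -0.03]}
```

>>> play_rows:
  targets:
    - {"fingers": 100,"offset": [0,0,0],"dr": [0,0.1,0]}
    - {"fingers": 100,"offset": [0,0,0],"dr": [0,0.2,0]}
    - {"fingers": 100,"offset": [0,0,0],"dr": [0,0.25,0]}
    - {"fingers": 100,"offset": [0,0,0],"dr": [0,0.25,0]}

```text
time: 8.55
ee_pos: [0.5127, 0.0247, 0.1126]
ee_rot: [-1.569, 0.001, -2.248]
ft_force: [-1.4, 2.1, 10.9]
width: 0.0848
```

Run:
```python
from h import *
o=arm.observe();print({k:np.round(o[k],3).tolist() for k in('ee_pos','ee_rot','ft_force','wrist_torque')})
c=cap('wrist','w4.png')
```

```text
{'ee_pos': [0.513, 0.025, 0.113], 'ee_rot': [-1.569, 0.001, -2.248], 'ft_force': [-1.372, 2.14, 10.855], 'wrist_torque': [0.508, 0.19, 0.963]}
```

View pics/w4.png

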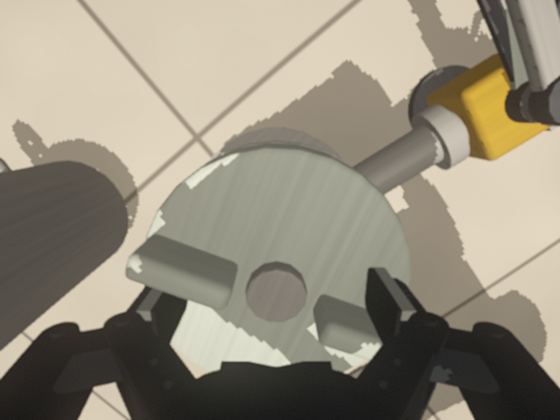

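Torque jumped to 0.96 N m and both wings now touch the fingers, so the lid is at its stop. I'll ease off and lift.

>>> play_rows:
  targets:
    - {"fingers": 100,"offset": [0,-0.003,0],"dr": [0,-0.02,0]}
    - {"fingers": 100,"offset": [0,-0.009,0],"dr": [0,-0.02,0]}
    - {"fingers": 100,"offset": [0,-0.015,0],"dr": [0,-0.02,0]}
    - {"fingers": 100,"offset": [0,-0.04,0],"dr": [0,-0.02,0]}
    - {"fingers": 100,"offset": [0,-0.08,0],"dr": [0,-0.02,0]}
    - {"fingers": 100,"offset": [0,-0.14,0],"dr": [0,-0.02,0]}
    - {"fingers": 100,"offset": [0,-0.14,0],"dr": [0,-0.02,0]}
    - {"fingers": 100,"offset": [0,-0.14,0],"dr": [0,-0.02,0]}

```text
time: 9.6
ee_pos: [0.5115, 0.0243, 0.2509]
ee_rot: [-1.571, -0.0, -2.23]
ft_force: [-0.5, -0.2, -1.2]
width: 0.0854
```

Run:
```python
from h import *
o=arm.observe();print({k:np.round(o[k],3).tolist() for k in('ee_pos','ee_rot','ft_force','joints')})
s=cap('side')
for z in(.146,.133,.129): print(z,proj(s,[.5115,.0245,z+.01]),proj(s,[.5115,.0245,z]),[proj(s,[.5115+.041*np.cos(a),.0245+.041*np.sin(a),z+.026]).round(1) for a in(-2.7,.44)])
cv2.imwrite('pics/s5.png',cv2.resize(s['pixels'][160:280,220:340],None,fx=5,fy=5,interpolation=cv2.INTER_CUBIC))
```

```text
{'ee_pos': [0.512, 0.024, 0.251], 'ee_rot': [-1.571, -0.0, -2.23], 'ft_force': [-0.526, -0.207, -1.223], 'joints': [-0.102, 0.303, 1.525, -0.0, 1.314, 2.128]}
0.146 [275.0388207  197.44901422] [275.10710714 199.49947335] [array([263.6, 199.6]), array([286. , 188.8])]
0.133 [275.12746435 200.11046558] [275.19489695 202.13344029] [array([263.8, 202.3]), array([286.1, 191.5])]
0.129 [275.15451556 200.92216992] [275.22168839 202.93679121] [array([263.8, 203.1]), array([286.1, 192.3])]
```

View pics/s5.png

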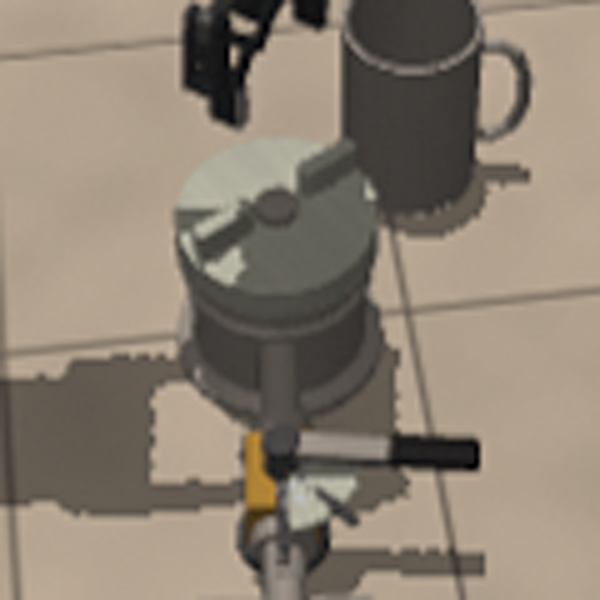

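>>> play_rows:
  targets:
    - {"fingers": 100,"offset": [0,0.03,0],"dr": [0,-0.15,0]}
    - {"fingers": 100,"offset": [0,0.05,0],"dr": [0,-0.25,0]}
    - {"fingers": 100,"offset": [0,0.1,0],"dr": [0,-0.25,0]}
    - {"fingers": 100,"offset": [0,0.125,0],"dr": [0,-0.25,0]}
    - {"fingers": 100,"offset": [0,0.13,0],"dr": [0,-0.25,0]}
    - {"fingers": 100,"offset": [0,0.132,0],"dr": [0,-0.25,0]}
    - {"fingers": 100,"offset": [0,0.132,0],"dr": [0,-0.25,0]}

```text
time: 10.52
ee_pos: [0.5098, 0.0244, 0.1193]
ee_rot: [-1.575, -0.002, -1.98]
ft_force: [-7.2, -0.2, 9.5]
width: 0.0855
```

Contact comes at TCP z ≈ 0.120. With the 13.6 mm tip offset I measured earlier, the lid top is at 133 mm, so it is locked. Next I'll lift off and go above the lever handle.

>>> play_rows:
  targets:
    - {"fingers": 100,"offset": [0,-0.02,0],"dr": [0,0,0]}
    - {"fingers": 100,"offset": [0,-0.07,0],"dr": [0,0,0]}
    - {"fingers": 100,"offset": [0,-0.12,0],"dr": [0,0,0]}
    - {"fingers": 100,"offset": [0.03,-0.12,0.03],"dr": [0,-0.1,0]}
    - {"fingers": 60,"offset": [0.07,-0.12,0.07],"dr": [0,-0.206,0]}
    - {"fingers": 60,"offset": [0.1,-0.12,0.105],"dr": [0,-0.206,0]}
    - {"fingers": 60,"offset": [0.1324,-0.12,0.1382],"dr": [0,-0.206,0]}
    - {"fingers": 60,"offset": [0.1324,-0.12,0.1382],"dr": [0,-0.206,0]}
    - {"fingers": 60,"offset": [0.1324,-0.12,0.1382],"dr": [0,-0.206,0]}
    - {"fingers": 60,"offset": [0.1324,-0.12,0.1382],"dr": [0,-0.206,0]}

```text
time: 11.78
ee_pos: [0.5856, -0.1509, 0.2394]
ee_rot: [-1.571, 0.0, -1.773]
ft_force: [0.2, 0.1, 0.4]
width: 0.051
```

Run:
```python
from h import *
o=arm.observe();print({k:np.round(o[k],3).tolist() for k in('ee_pos','ee_rot','ft_force','width')})
c=cap('wrist','w6.png')
for r in(.064,.092,.12): print(r,proj(c,[.4955+r*np.cos(-.203),-.1342+r*np.sin(-.203),.113]))
s=cap('side');cv2.imwrite('pics/w6.png',np.hstack([cv2.resize(c['pixels'],(400,300)),cv2.resize(s['pixels'][150:270,210:370],(400,300))]))
```

```text
{'ee_pos': [0.586, -0.151, 0.239], 'ee_rot': [-1.571, 0.0, -1.773], 'ft_force': [0.171, 0.099, 0.434], 'width': 0.051}
0.064 [278.33637955 233.95704374]
0.092 [278.40462152 205.03747637]
0.12 [278.47424479 174.38695707]
```

View pics/w6.png

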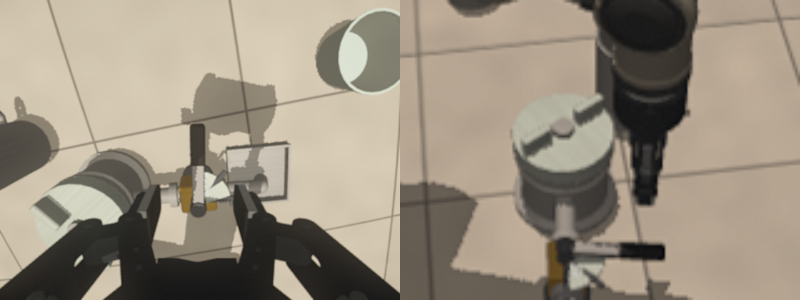

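The handle sits centred between the fingers: seen at about (276,203), predicted (278,205). I'll go down and grip it.

>>> play_rows:
  targets:
    - {"fingers": 60,"offset": [0,0.05,0],"dr": [0,0,0]}
    - {"fingers": 60,"offset": [0,0.1,0],"dr": [0,0,0]}
    - {"fingers": 60,"offset": [0,0.135,0],"dr": [0,0,0]}
    - {"fingers": 60,"offset": [0,0.152,0],"dr": [0,0,0]}
    - {"fingers": 60,"offset": [0,0.152,0],"dr": [0,0,0]}
    - {"fingers": 15,"offset": [0,0.152,0],"dr": [0,0,0]}
    - {"fingers": 15,"offset": [0,0.152,0],"dr": [0,0,0]}
    - {"fingers": 15,"offset": [0,0.152,0],"dr": [0,0,0]}
    - {"fingers": 15,"offset": [0,0.152,0],"dr": [0,0,0]}
  newtons: 20

```text
time: 13.0
ee_pos: [0.587, -0.1524, 0.0891]
ee_rot: [-1.567, -0.001, -1.774]
ft_force: [-0.2, 1.1, 6.8]
width: 0.0195
```

>>> play_rows:
  targets:
    - {"fingers": 15,"offset": [0.0092,0,-0.0005],"dr": [0,0.1,0]}
    - {"fingers": 15,"offset": [0.0183,0,-0.0018],"dr": [0,0.2,0]}
    - {"fingers": 15,"offset": [0.0272,0,-0.0041],"dr": [0,0.3,0]}
    - {"fingers": 15,"offset": [0.0358,0,-0.0073],"dr": [0,0.4,0]}
    - {"fingers": 15,"offset": [0.0441,0,-0.0113],"dr": [0,0.5,0]}
    - {"fingers": 15,"offset": [0.0519,0,-0.0161],"dr": [0,0.6,0]}
    - {"fingers": 15,"offset": [0.058,0,-0.0206],"dr": [0,0.682,0]}
    - {"fingers": 15,"offset": [0.058,0,-0.0206],"dr": [0,0.682,0]}
    - {"fingers": 15,"offset": [0.058,0,-0.0206],"dr": [0,0.682,0]}

```text
time: 14.12
ee_pos: [0.5548, -0.206, 0.089]
ee_rot: [-1.567, 0.001, -2.456]
ft_force: [-0.8, -1.7, 6.0]
width: 0.0193
```

>>> play_rows:
  targets:
    - {"fingers": 60,"offset": [0,0,0],"dr": [0,0,0]}
    - {"fingers": 60,"offset": [0,0,0],"dr": [0,0,0]}
    - {"fingers": 60,"offset": [0,0,0],"dr": [0,0,0]}
    - {"fingers": 60,"offset": [0,0,0],"dr": [0,0,0]}
    - {"fingers": 60,"offset": [0,-0.04,0],"dr": [0,0,0]}
    - {"fingers": 60,"offset": [0,-0.09,0],"dr": [0,0,0]}
    - {"fingers": 60,"offset": [0,-0.15,0],"dr": [0,0,0]}
    - {"fingers": 60,"offset": [0,-0.15,0],"dr": [0,0,0]}

```text
time: 15.12
ee_pos: [0.5562, -0.2058, 0.2428]
ee_rot: [-1.561, 0.004, -2.456]
ft_force: [0.7, 0.0, 0.0]
width: 0.0511
```

>>> play_rows:
  targets:
    - {"fingers": 60,"offset": [0.06,-0.03,-0.03],"dr": [0,0,0]}
    - {"fingers": 60,"offset": [0.12,-0.03,-0.06],"dr": [0,0,0]}
    - {"fingers": 60,"offset": [0.17,-0.03,-0.09],"dr": [0,0,0]}
    - {"fingers": 60,"offset": [0.17,-0.03,-0.09],"dr": [0,0,0]}
    - {"fingers": 60,"offset": [0.17,-0.03,-0.09],"dr": [0,0,0]}

```text
time: 15.75
ee_pos: [0.3654, -0.2429, 0.2672]
ee_rot: [-1.57, 0.0, -2.457]
ft_force: [1.2, 0.6, -0.4]
width: 0.0514
```

Run:
```python
from h import *
o=arm.observe();print({k:np.round(o[k],3).tolist() for k in('ee_pos','ft_force')})
c=cap('top');s=cap('side')
cv2.imwrite('pics/f.png',np.hstack([cv2.resize(c['pixels'][150:270,200:360],(400,300),interpolation=cv2.INTER_CUBIC),cv2.resize(s['pixels'][150:300,210:410],(400,300),interpolation=cv2.INTER_CUBIC)]))
for r in(.064,.12):
  for a in(-.885,):
    P=[.4955+r*np.cos(a),-.1342+r*np.sin(a),.113]; u=(proj(c,P)-[200,150])*2.5; v=(proj(s,P)-[210,150])*2; print(r,u,v+[400,0])
for z in(.143,.139):print((proj(s,[.5115,.0245,z])-[210,150])*2+[400,0])
```

```text
{'ee_pos': [0.365, -0.243, 0.267], 'ft_force': [1.173, 0.592, -0.401]}
0.064 [352.99954061 141.78013126] [563.58630726 219.47552784]
0.12 [388.84771176 111.4719838 ] [592.02087027 241.85191382]
[530.2549287  100.22093115]
[530.30903113 101.84433985]
```

View pics/f.png

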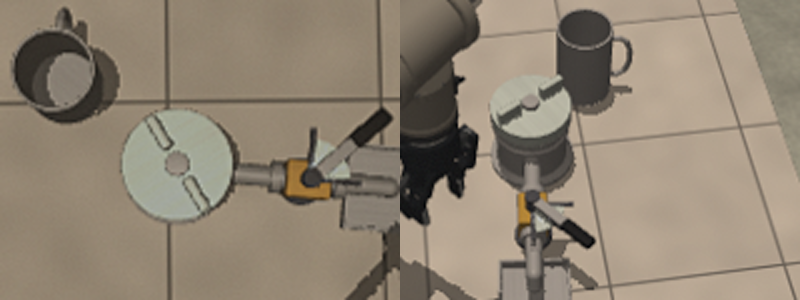

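```bash
python3 -c "
from cell import arm
print(arm.close_job())"
```

```text
the job is handed in; nothing more can be done
None
```

The lid is locked in its catch and the lever is at half open. I handed the job in at about 16 s of the 67 s allowed. The hand-in call reports no verdict, so this rests on my own checks.

- **Lid:** I pressed lightly with the open fingers and turned clockwise until the lid dropped into the slot. I then pushed it about 20 mm down and turned it to the hard stop, where the torque rose to 0.96 N m. It turned about 2.16 rad in all, which fits where it dropped into the slot.
- **Lock check:** After letting go, a light touch met the lid at about 133 mm, not 129 mm. The side camera agreed but could barely tell those two heights apart. I did not touch the lid again after that.
- **Lever:** I gripped the handle and swung it on its arc to about 0.78 rad (target 0.785), then let go. In the last top view the handle was within a pixel or so of where half open should put it.
- **Bystanders:** The jug looked unmoved in the last picture. The tin and tub were outside that crop; the arm never worked near them.
- **Arm:** It was clear of everything at the end, with only about 1 N of sensor noise.

No check failed. One early reading was off: the first side-view fit of the lid gave a bad result, so I used the top view, which fitted the known lid size.

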